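Cover the staining dishes with their own lids

ROBOT

A 6-joint arm with a two-finger parallel gripper is mounted at the origin on the work surface. World frame = base frame: x ahead of the robot, y to its left, z up, the work surface at z = 0. Lengths are in m, angles in rad, forces in N, time in s.
With the tool pointing down it reaches from about 0.35 to 0.8 m from the base axis. Payload 7.3 kg.
Tool frame: the origin (TCP) lies between the finger pads; the fingertips stand 25 mm ahead of it and the grasp point (between the pads) lies 6 mm ahead of it (r.tip_extent is the distance from the TCP to the fingertips, in m); z points along the fingers, y is the direction in which the jaws open and shut (so a half turn about z gives the same grasp; the last joint's range is limited). The gripper opens to 85 mm and grips with 20 to 120 N. Pads are 22 mm wide; open, the fingers measure 114 mm over their backs; the gripper's body (76 mm by 85 mm) begins 54 mm behind the grasp point. The pads swing forward as they close: fully open they stand 13 mm farther back than shut.
Start: joints at [-1.477, 0.342, 1.524, -0, 1.275, -0.146], TCP at [0.125, -0.51, 0.256] pointing down, gripper open.
Joint ranges: [-2.53, 2.53], [-0.77, 2.02], [0.04, 2.7], [-1, 4.14], [0.28, 2.66], [-3.11, 3.11]. Speed limits (rad/s): [2.57, 2.57, 3.14, 3.14, 3.14, 3.14].

INTERFACE

Orientations are given as a unit quaternion [x, y, z, w].
In Python, from workcell import r, command_gripper, optics gives the robot as it stands. The module is installed in compiled form; this text tells all that it offers. Calls block until the motion is done:
- r.reach(position, orientation): joint-space move of the TCP to a pose.
- r.move_straight(position, orientation=None, speed=0.15, max_force=None): straight line of the TCP; orientation=None keeps the orientation; speed is the mean speed in m/s. With max_force (N) it stops when the force on the tool has changed by that much, and returns True; else False.
- r.movej(angles): joint-space move.
- command_gripper(opening, force=None): finger opening in m; force is the grip in N (None keeps the last); returns when the fingers have stopped.
- r.hold(seconds).
- r.solve_ik(position, orientation): joint angles nearest the present ones, or None.
- r.read_state(): the state.
- optics.get_image(name): name is "scene" or "top" or "wrist"; returns (picture, depth): 480x640x3 uint8, red, green, blue; 480x640 float32, m along the optical axis (not along the pixel's ray), 0 where there is no reading.
- optics.camera_model(name): a dict with "K" (3x3 intrinsics, pixels), "k1" (the pictures are not rectified: a ray, as slopes to the right and down, at radius r is drawn at 1 + k1 r^2 times it, then the intrinsics apply), "R" (3x3) and "t" (3): a world point X has camera coordinates R X + t; the wrist camera has in their place "tool_from_camera" (4x4, takes a point from camera to tool coordinates, whose origin is the TCP and whose axes are the flange's). Camera axes: x right, y down, z forward; pixel columns grow to the right and rows downward; lengths in m; the calibration is good to about 2 mm. A picture is of the moment at which its call begins: read the wrist's pose just before it. camera_model takes no time and is no camera call.
A pose or a line that the arm cannot do raises r.PlanningError and nothing moves.
- r.finish_job(): hands the job in, once; it reports no verdict.
The state is a dict: "time_s": time; "joint_positions": joint angles; "dq": joint speeds; "tau": joint torques, N m; "eef_pos": TCP position; "eef_rot": TCP orientation; "contact_force": force on the tool from outside, world axes, zero at the start; "torque": the same for the moment, N m; "grip_width": finger opening in m.
Only numpy, scipy, OpenCV 4.12 (cv2) and the standard library are available. Lean on these libraries where they do the work, as an engineer would, in place of code of your own. Each camera call takes 0.05 s, during which the arm holds its last target. There are 200 camera calls.

TASK

The slides have to be covered against dust: put on each of the four staining dishes the lid of its own colour, seated flat all round on the rim. Set the lids down rather than dropping them, and leave the dishes, the mug and the wash bottle standing where they are.

Things in the scene. Friction and masses are not known exactly. Their poses are not given: they have to be found in the camera images.
- lid_red: the red lid, loose plastic, about 90 g: cover plate 116 (x) x 100 (y) x 4 mm; under it a centred locating step 84 x 68 x 6 mm that drops into a dish's mouth; on top a centred upright grip bar 44 (along x) x 14 (along y, the width to pinch) x 26 mm high. Origin: centre of the step's underside, z up, so the plate is 6 to 10 mm and the bar 10 to 36 mm above the origin. At the start it lies right way up on the bench, origin at bench height.
- lid_yellow: the yellow lid, loose plastic, about 90 g: cover plate 116 (x) x 100 (y) x 4 mm; under it a centred locating step 84 x 68 x 6 mm that drops into a dish's mouth; on top a centred upright grip bar 44 (along x) x 14 (along y, the width to pinch) x 26 mm high. Origin: centre of the step's underside, z up, so the plate is 6 to 10 mm and the bar 10 to 36 mm above the origin. At the start it lies right way up on the bench, origin at bench height.
- lid_green: the green lid, loose plastic, about 90 g: cover plate 116 (x) x 100 (y) x 4 mm; under it a centred locating step 84 x 68 x 6 mm that drops into a dish's mouth; on top a centred upright grip bar 44 (along x) x 14 (along y, the width to pinch) x 26 mm high. Origin: centre of the step's underside, z up, so the plate is 6 to 10 mm and the bar 10 to 36 mm above the origin. At the start it lies right way up on the bench, origin at bench height.
- lid_blue: the blue lid, loose plastic, about 90 g: cover plate 116 (x) x 100 (y) x 4 mm; under it a centred locating step 84 x 68 x 6 mm that drops into a dish's mouth; on top a centred upright grip bar 44 (along x) x 14 (along y, the width to pinch) x 26 mm high. Origin: centre of the step's underside, z up, so the plate is 6 to 10 mm and the bar 10 to 36 mm above the origin. At the start it lies right way up on the bench, origin at bench height.
- dish_red: the red slide-staining dish, loose, about 0.42 kg: open-topped box 108 (x) x 92 (y) x 62 mm high, walls 4 mm, mouth 100 x 84 mm, a rack of glass slides inside reaching 34 mm up; small finger ledges stick out 6 mm on the two short sides. Origin: centre of its underside, z up. A lid fits with its long side along the dish's long side, either way round, with about 8 mm play each way; seated, its plate lies flat on the rim and its origin is 56 mm above the dish's origin.
- dish_yellow: the yellow slide-staining dish, loose, about 0.42 kg: open-topped box 108 (x) x 92 (y) x 62 mm high, walls 4 mm, mouth 100 x 84 mm, a rack of glass slides inside reaching 34 mm up; small finger ledges stick out 6 mm on the two short sides. Origin: centre of its underside, z up. A lid fits with its long side along the dish's long side, either way round, with about 8 mm play each way; seated, its plate lies flat on the rim and its origin is 56 mm above the dish's origin.
- dish_green: the green slide-staining dish, loose, about 0.42 kg: open-topped box 108 (x) x 92 (y) x 62 mm high, walls 4 mm, mouth 100 x 84 mm, a rack of glass slides inside reaching 34 mm up; small finger ledges stick out 6 mm on the two short sides. Origin: centre of its underside, z up. A lid fits with its long side along the dish's long side, either way round, with about 8 mm play each way; seated, its plate lies flat on the rim and its origin is 56 mm above the dish's origin.
- dish_blue: the blue slide-staining dish, loose, about 0.42 kg: open-topped box 108 (x) x 92 (y) x 62 mm high, walls 4 mm, mouth 100 x 84 mm, a rack of glass slides inside reaching 34 mm up; small finger ledges stick out 6 mm on the two short sides. Origin: centre of its underside, z up. A lid fits with its long side along the dish's long side, either way round, with about 8 mm play each way; seated, its plate lies flat on the rim and its origin is 56 mm above the dish's origin.
- mug: bystander: plain steel mug, 80 mm across, 88 mm high, handle at its +y side; origin at the centre of its underside. Stands upright at the left side of the work.
- wash_bottle: bystander: white wash bottle with grey cap and bent spout, 60 mm across, about 200 mm high in all, the spout reaching 65 mm to its -x side; origin at the centre of its underside. Stands upright at the right side of the work.
Mind the look-alikes: they are no part of the job. What is shaped like the lid_blue but black is not meant.

How it is judged:
At the end, for the whole second after the job is handed in: Each lid sits on the dish of its own colour: centres within 13 mm, long sides within 0.25 rad (either way round), lid origin 53.5 to 58.5 mm above the dish's underside (plate flat on the rim), lid and dish level within 0.04 rad, dishes standing on the bench, all at rest (under 0.02 m/s) (horizontal distance between lid_red and dish_red below 0.013 m and z of lid_red in the frame of dish_red between 0.0535 and 0.0585 m and angle between the x axis of lid_red and the x axis of dish_red, either way round below 0.25 rad and angle between each of lid_red, dish_red, lid_yellow, dish_yellow, lid_green, dish_green, lid_blue, dish_blue's own z axis and vertical below 0.04 rad and linear speed of each of lid_red, dish_red, lid_yellow, dish_yellow, lid_green, dish_green, lid_blue, dish_blue below 0.02 m/s and height (world z) of each of dish_red, dish_yellow, dish_green, dish_blue below 0.004 m and horizontal distance between lid_yellow and dish_yellow below 0.013 m and z of lid_yellow in the frame of dish_yellow between 0.0535 and 0.0585 m and angle between the x axis of lid_yellow and the x axis of dish_yellow, either way round below 0.25 rad and horizontal distance between lid_green and dish_green below 0.013 m and z of lid_green in the frame of dish_green between 0.0535 and 0.0585 m and angle between the x axis of lid_green and the x axis of dish_green, either way round below 0.25 rad and horizontal distance between lid_blue and dish_blue below 0.013 m and z of lid_blue in the frame of dish_blue between 0.0535 and 0.0585 m and angle between the x axis of lid_blue and the x axis of dish_blue, either way round below 0.25 rad); the robot touches nothing.
It fails at once if a lid is dropped from more than about 2 cm or thrown ((contact force between lid_red and the fingers below 0.05 N and linear speed of lid_red above 0.65 m/s) or (contact force between lid_yellow and the fingers below 0.05 N and linear speed of lid_yellow above 0.65 m/s) or (contact force between lid_green and the fingers below 0.05 N and linear speed of lid_green above 0.65 m/s) or (contact force between lid_blue and the fingers below 0.05 N and linear speed of lid_blue above 0.65 m/s)).
It fails at once if a dish is shifted by more than 3 cm from where it stood (distance of any of dish_red, dish_yellow, dish_green, dish_blue from where it was at the start of the episode above 0.03 m).
It fails at once if the mug or the wash bottle is shifted by more than 2 cm (distance of any of mug, wash_bottle from where it was at the start of the episode above 0.02 m).
It also fails if it takes over 106 s, if anything falls off the work surface, if the arm or the gripper's body presses on something with over 40 N, if the wrist force passes 120 N, or if a joint passes its speed limit or range.

## Working session

There is one attempt and no reset: what is moved stays moved. The work goes in short steps, each a Python script; the robot and the scene stay as the last script left them, time stands still between calls to the robot, and variables do not carry over. Pictures are saved under pics/ and viewed, about 12 in all and at most 16, crops included, and the job is handed in when it is done.

```bash
mkdir -p pics && python3 - <<'E'
from workcell import r, command_gripper, optics
import cv2,numpy as np,pickle
for n in("scene","top"):
    p,d=optics.get_image(n); cv2.imwrite(f"pics/{n}0.png",p[:,:,::-1]); np.savez(f"{n}0.npz",p=p,d=d)
    m=optics.camera_model(n); print(n,m, (d>0).mean())
print(optics.camera_model("wrist")); s=r.read_state();print(s["time_s"],s["eef_rot"],r.tip_extent)
E
```

```text
scene {'K': array([[495.33005714,   0.        , 313.71494337],
       [  0.        , 495.33005714, 233.22232343],
       [  0.        ,   0.        ,   1.        ]]), 'k1': -0.005521010112247036, 'R': array([[ 0.11661528,  0.99317492, -0.00210845],
       [ 0.62263179, -0.07476097, -0.77893546],
       [-0.7737768 ,  0.08952299, -0.62710055]]), 't': array([-0.07648728, -0.28160048,  1.54439032])} 0.9960384114583334
top {'K': array([[605.73271894,   0.        , 310.66570782],
       [  0.        , 605.73271894, 242.36332839],
       [  0.        ,   0.        ,   1.        ]]), 'k1': -0.1496523453199303, 'R': array([[-2.18096229e-02, -9.99754909e-01, -3.80294691e-03],
       [-9.80015715e-01,  2.21309834e-02, -1.97685150e-01],
       [ 1.97720862e-01, -5.84490838e-04, -9.80258190e-01]]), 't': array([0.02331702, 0.52040517, 1.4679679 ])} 0.99603515625
{'K': array([[380.775507  ,   0.        , 315.4039033 ],
       [  0.        , 380.775507  , 245.02463739],
       [  0.        ,   0.        ,   1.        ]]), 'k1': -0.01906745448614936, 'tool_from_camera': array([[ 1.26678254e-04, -9.64855251e-01, -2.62781901e-01,
         6.62618333e-02],
       [ 9.99999977e-01,  7.70781948e-05,  1.99058420e-04,
         2.18013595e-04],
       [-1.71807807e-04, -2.62781921e-01,  9.64855239e-01,
        -1.18212511e-01],
       [ 0.00000000e+00,  0.00000000e+00,  0.00000000e+00,
         1.00000000e+00]])}
0.1 [ 9.92820972e-01  1.19607810e-01  1.45368324e-05 -6.99710746e-04] 0.025
```

View pics/top0.png

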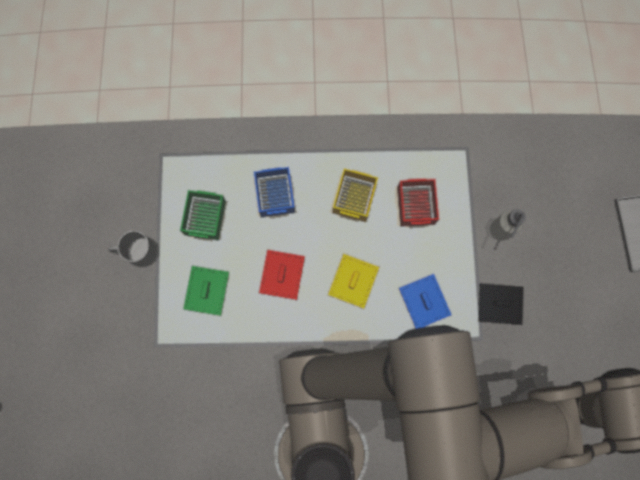

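View pics/scene0.png

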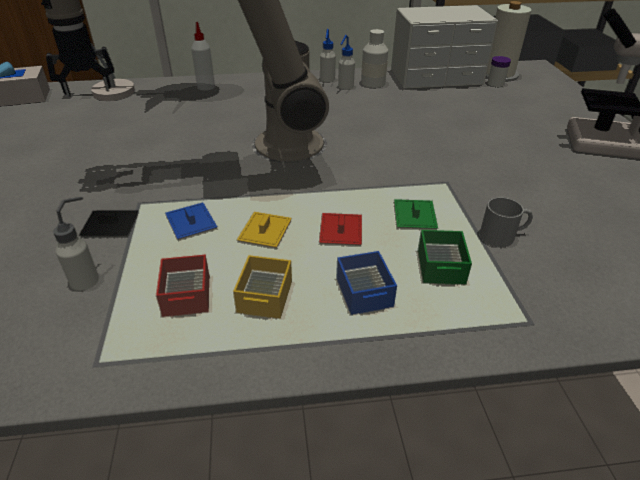

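Candidates in the top view (pixels):
- Lids: green (206,290), red (282,275), yellow (354,281), blue (425,301).
- Look-alike: the black lid (501,304), which I leave alone.
- Dishes: green (203,215), blue (274,192), yellow (354,195), red (418,203).
- Bystanders: mug (138,248) and bottle (510,222).

Next I measure poses and heights from both views.

```bash
cat > h.py <<'E'
import numpy as np,cv2
from scipy.spatial.transform import Rotation as Ro
HUE={'red':((0,8),(172,180)),'yellow':((18,35),),'green':((45,85),),'blue':((100,125),)}
def rays(m,uv):
    uv=np.asarray(uv,float).reshape(-1,1,2)
    return cv2.undistortPoints(uv,m['K'],np.array([m['k1'],0,0,0.]))[:,0]
def cam_pose(m,st=None):   # world_from_camera R,t
    if 'R' in m: return m['R'].T,-m['R'].T@m['t']
    T=m['tool_from_camera']; Q=Ro.from_quat(st['eef_rot']).as_matrix()
    return Q@T[:3,:3],Q@T[:3,3]+np.array(st['eef_pos'])
def on_plane(m,uv,z,st=None):
    R,t=cam_pose(m,st); d=np.c_[rays(m,uv),np.ones(len(np.asarray(uv).reshape(-1,2)))]@R.T
    return (t+d*((z-t[2])/d[:,2])[:,None])
def points(m,depth,mask,st=None):
    v,u=np.nonzero(mask&(depth>0)); R,t=cam_pose(m,st)
    c=np.c_[rays(m,np.c_[u,v]),np.ones(len(u))]*depth[v,u][:,None]
    return c@R.T+t
def cmask(p,col,s=110,v=40):
    h=cv2.cvtColor(p,cv2.COLOR_RGB2HSV); k=np.zeros(h.shape[:2],bool)
    for a,b in HUE[col]: k|=(h[...,0]>=a)&(h[...,0]<=b)&(h[...,1]>s)&(h[...,2]>v)
    return k
def comps(mask,amin=300):
    n,l,st,c=cv2.connectedComponentsWithStats(mask.astype(np.uint8))
    return [(l==i,c[i],st[i,4]) for i in range(1,n) if st[i,4]>amin]
def rect(xy):
    (cx,cy),(w,h),a=cv2.minAreaRect((np.asarray(xy)*1000).astype(np.float32))
    if w<h: w,h,a=h,w,a+90
    return np.array([cx,cy])/1000,np.array([w,h]),(np.deg2rad(a)+np.pi/2)%np.pi-np.pi/2
E
python3 - <<'E'
from h import *
from workcell import optics
for n in("top","scene"):
    m=optics.camera_model(n);f=np.load(n+"0.npz")
    for c in HUE:
        for k,ce,a in comps(cmask(f['p'],c)):
            P=points(m,f['d'],k)
            if np.hypot(P[:,0].mean(),P[:,1].mean())>.9: continue
            z=P[:,2]; top=np.percentile(z,95)
            if top>.045:
                kk=P[(z>.050)]; e=rect(kk[:,:2])
                print(n,c,'DISH',ce.round(),a,'z',np.percentile(z,[5,50,90,98]).round(4),'rim z',np.median(kk[:,2]).round(4),*[x.round(4) for x in e])
            else:
                zp=np.median(z); cn=cv2.findContours(k.astype(np.uint8),cv2.RETR_EXTERNAL,cv2.CHAIN_APPROX_NONE)[0][0]
                e=rect(on_plane(m,cn,zp)[:,:2]); b=P[z>zp+.014]
                print(n,c,'LID',ce.round(),a,'z',np.percentile(z,[5,50,95,99]).round(4),*[x.round(4) for x in e],'bar',len(b),b.mean(0).round(4) if len(b) else '')
E
```

```text
top red DISH [417. 206.] 573 z [0.004  0.0539 0.0639 0.0664] rim z 0.0597 [ 0.6221 -0.2655] [116.8324  90.8871] 0.0136
top red LID [282. 274.] 1637 z [0.0041 0.0106 0.0331 0.0388] [0.4481 0.0878] [112.1697  96.6022] -0.2008 bar 100 [0.4467 0.0884 0.0357]
top yellow DISH [355. 197.] 865 z [0.0042 0.0357 0.0626 0.0668] rim z 0.0599 [ 0.6451 -0.1038] [119.1887  90.1137] -0.2947
top yellow LID [353. 281.] 1675 z [0.0048 0.0107 0.0321 0.0389] [ 0.4275 -0.0947] [113.0224  97.3327] -0.3879 bar 98 [ 0.4266 -0.0943  0.0357]
top green LID [206. 290.] 1504 z [0.0046 0.0104 0.0319 0.038 ] [0.4108 0.2823] [108.8142  93.7462] -0.1784 bar 91 [0.4098 0.2822 0.035 ]
top blue DISH [277. 196.] 317 z [0.0118 0.0574 0.0642 0.0672] rim z 0.0593 [0.6566 0.1022] [115.7496  87.5414] 0.1208
top blue LID [425. 301.] 1644 z [0.0052 0.0107 0.0331 0.0403] [ 0.369  -0.2757] [114.6021  96.6777] 0.3574 bar 110 [ 0.3613 -0.2622  0.0918]
scene red LID [341. 229.] 1233 z [0.0069 0.0094 0.0319 0.0363] [0.4537 0.0894] [117.4301  97.8022] -0.1924 bar 85 [0.4591 0.0875 0.033 ]
scene red DISH [183. 287.] 1974 z [0.0086 0.04
[... 171 characters left out ...]
00.2767] -0.3869 bar 99 [ 0.4366 -0.0935  0.0324]
scene yellow DISH [262. 288.] 2131 z [0.0078 0.0419 0.0607 0.0626] rim z 0.0585 [ 0.6537 -0.103 ] [119.6511  92.4926] -0.2991
scene green LID [415. 214.] 1029 z [0.0068 0.0094 0.0327 0.0355] [0.4163 0.2834] [114.3135  97.499 ] -0.1824 bar 73 [0.4187 0.2826 0.0333]
scene green DISH [445. 259.] 1530 z [0.0087 0.0435 0.0606 0.0624] rim z 0.0586 [0.6087 0.2889] [118.6969  92.3015] -0.1732
scene blue LID [190. 220.] 1108 z [0.0073 0.0097 0.0325 0.0363] [ 0.3767 -0.2741] [115.6163  97.4845] 0.3588 bar 78 [ 0.3802 -0.2737  0.0334]
scene blue DISH [371. 287.] 1506 z [0.0078 0.0434 0.0608 0.0626] rim z 0.0594 [0.6669 0.1047] [117.3109  92.7124] 0.1175
```

The two views agree on angles and heights (plate about 10 mm, rim about 60 mm). They differ by 6–9 mm in x, so I look at each object with the wrist camera aligned to it, which cancels the common bias.

```bash
cat >> h.py <<'E'
def quat(a): return (Ro.from_euler('z',a)*Ro.from_euler('x',np.pi)).as_quat()
def look(r,optics,col,kind,xy,a,h=.20,move=True):
    z0=.010 if kind=='lid' else .062
    if move: r.reach([xy[0],xy[1],z0+h],quat(a))
    m=optics.camera_model('wrist'); st=r.read_state(); p,d=optics.get_image('wrist')
    best=[]
    for k,ce,n in comps(cmask(p,col),500):
        P=points(m,d,k,st)
        if np.hypot(*(np.median(P[:,:2],0)-xy))<.08: best.append((n,k,P))
    k=np.any([b[1] for b in best],0); P=points(m,d,k,st); z=P[:,2]
    if kind=='lid':
        zp=np.median(z); kk=k&(d>0); b=P[z>zp+.015]
        cn=cv2.findContours(k.astype(np.uint8),cv2.RETR_EXTERNAL,cv2.CHAIN_APPROX_NONE)[0]; cn=max(cn,key=len)
        e=rect(on_plane(m,cn,zp,st)[:,:2]); ex=(np.median(b[:,2]),rect(b[:,:2]))
    else:
        b=P[z>.054]; zp=np.percentile(b[:,2],60); e=rect(b[:,:2]); ex=None
    return e,zp,ex,p,st['time_s']
E
cat > scan.py <<'E'
from h import *
from workcell import r,optics
import pickle
G={('red','dish'):(.627,-.265,.02),('yellow','dish'):(.649,-.103,-.297),('blue','dish'):(.662,.103,.119),('green','dish'):(.604,.288,-.173),
('green','lid'):(.413,.283,-.18),('red','lid'):(.451,.0885,-.197),('yellow','lid'):(.431,-.094,-.388),('blue','lid'):(.373,-.275,.358)}
M={};ims=[]
for (c,k),g in G.items():
    e,zp,ex,p,t=look(r,optics,c,k,np.array(g[:2]),g[2]); M[c,k]=(*e[0],e[2],zp); ims.append(cv2.resize(p,(400,300)))
    print(c,k,round(t,1),e[0].round(4),e[1].round(1),round(e[2],3),'z',round(zp,4),'bar' if ex else '',ex and (ex[0].round(4),ex[1][0].round(4),ex[1][1].round(1),round(ex[1][2],2)))
pickle.dump(M,open('M.pkl','wb'))
for i in (0,4): cv2.imwrite(f'pics/scan{i}.png',np.vstack([np.hstack(ims[i:i+2]),np.hstack(ims[i+2:i+4])])[:,:,::-1])
E
python3 scan.py
```

```text
red dish 2.1 [ 0.6262 -0.2645] [108.5  91.4] 0.026 z 0.0627  None
yellow dish 2.9 [ 0.6493 -0.1024] [108.5  92. ] -0.295 z 0.0627  None
blue dish 3.8 [0.6622 0.1053] [108.4  90.6] 0.118 z 0.0627  None
green dish 4.6 [0.606  0.2898] [110.   89.9] -0.172 z 0.0628  None
green lid 5.5 [0.414  0.2842] [113.2  97.4] -0.183 z 0.0109 bar (np.float64(0.0364), array([0.4134, 0.2845]), array([43.3, 13.8]), np.float64(-0.18))
red lid 6.3 [0.4511 0.0898] [114.4  98.8] -0.198 z 0.0109 bar (np.float64(0.0364), array([0.4508, 0.0895]), array([43.6, 13.7]), np.float64(-0.2))
yellow lid 7.1 [ 0.4308 -0.0935] [115.2  99.3] -0.386 z 0.0109 bar (np.float64(0.0364), array([ 0.43  , -0.0934]), array([44.4, 13.6]), np.float64(-0.39))
blue lid 8.2 [ 0.3732 -0.2739] [113.7  98. ] 0.356 z 0.0109 bar (np.float64(0.0364), array([ 0.3732, -0.274 ]), array([43.3, 12.9]), np.float64(0.36))
```

View pics/scan0.png

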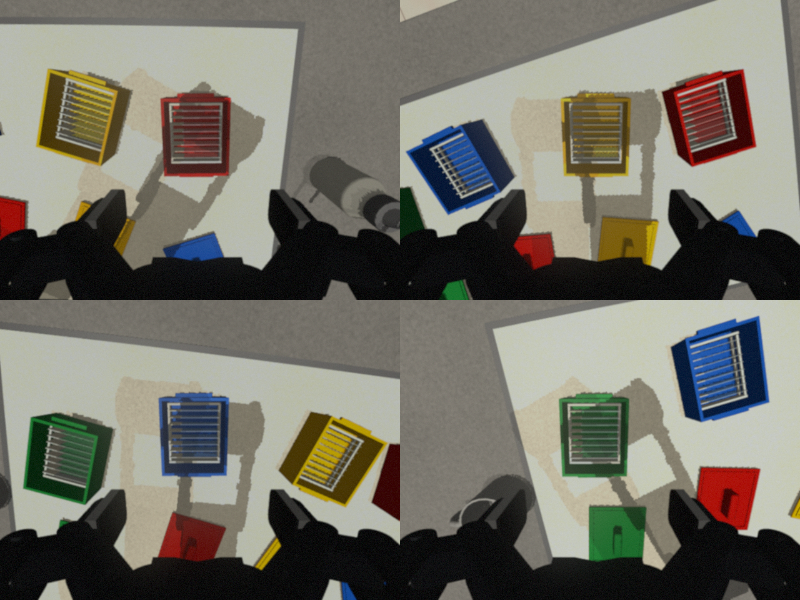

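View pics/scan4.png

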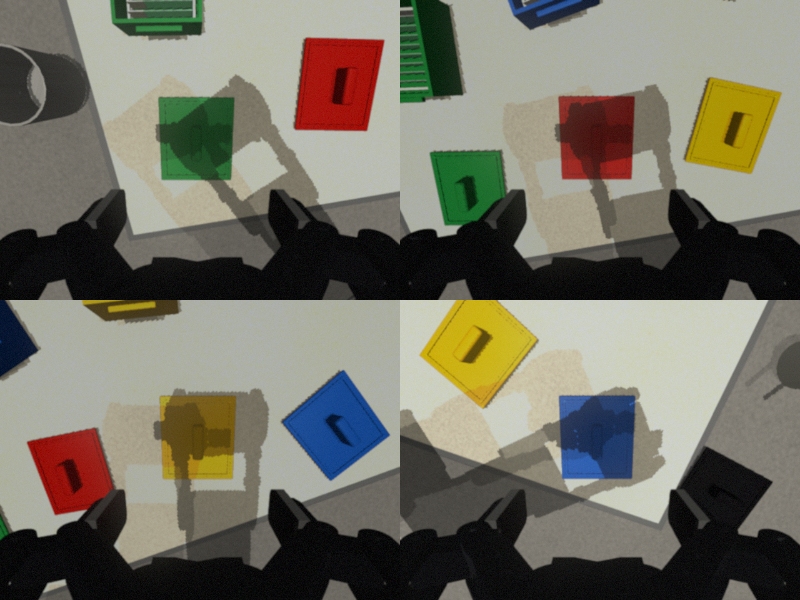

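The close views show the right lids centred: green (196,138), red (596,138), yellow (197,437) and blue (597,437). The black look-alike is off at (722,490), and all four dishes are clear. I start with the red lid.

```bash
cat > place.py <<'E'
from h import *
from workcell import r,optics,command_gripper
import pickle,sys
M=pickle.load(open('M.pkl','rb'))
def go(c):
    x,y,a,_=M[c,'lid']; X,Y,A,_=M[c,'dish']; q,Q=quat(a),quat(A)
    command_gripper(.045,40)
    r.reach([x,y,.12],q); s=r.move_straight([x,y,.038],q,speed=.08,max_force=8)
    if s: print('contact on approach',r.read_state()['eef_pos'][2]); return False
    command_gripper(0,40); w=r.read_state()['grip_width']; print(c,'grip',round(w,4))
    if not .010<w<.018: return False
    r.move_straight([x,y,.15],q,speed=.15); r.reach([X,Y,.18],Q)
    p,_=optics.get_image('wrist'); cv2.imwrite(f'pics/hand_{c}.png',p[:,:,::-1])
    print(' width',round(r.read_state()['grip_width'],4))
    r.move_straight([X,Y,.104],Q,speed=.12)
    s=r.move_straight([X,Y,.0925],Q,speed=.015,max_force=4); st=r.read_state()
    print(' touch',s,np.round(st['eef_pos'],4),np.round(st['contact_force'],1))
    command_gripper(.03); r.move_straight([X,Y,.15],Q,speed=.12); print(' t',r.read_state()['time_s']); return True
for c in sys.argv[1:]:
    if not go(c): break
else:
    for c in sys.argv[1:]:
        g=M[c,'dish']; e,zp,ex,p,t=look(r,optics,c,'lid',np.array(g[:2]),g[2],h=.26)
        cv2.imwrite(f'pics/done_{c}.png',p[:,:,::-1])
        print(c,'lid-dish mm',((e[0]-g[:2])*1000).round(1),'da',round(e[2]-g[2],3),e[1].round(1),'plate z',zp.round(4),'bar',ex[0].round(4),((ex[1][0]-g[:2])*1000).round(1),'t',t)
E
python3 place.py red
```

```text
red grip 0.0131
 width 0.0133
 touch True [ 0.6262 -0.2645  0.0946] [ 0.1 -0.6  5.5]
 t 16.5167
red lid-dish mm [ 1.2 -0.2] da -0.001 [117.9  98.8] plate z 0.0669 bar 0.0923 [-0.7 -0.2] t 17.0667
```

Red is seated: the plate is at 66.9 mm, against 66 expected (the wrist depth reads about 0.9 mm high). Its centre is about 1 mm off. Now the other three.

```bash
python3 place.py yellow blue green && python3 - <<'E'
from h import *
ims=[cv2.resize(cv2.imread(f'pics/done_{c}.png'),(400,300)) for c in('red','yellow','blue','green')]
cv2.imwrite('pics/done_all.png',np.vstack([np.hstack(ims[:2]),np.hstack(ims[2:])]))
from workcell import optics
p,d=optics.get_image('scene'); cv2.imwrite('pics/scene1.png',p[:,:,::-1])
E
```

```text
yellow grip 0.0131
 width 0.0134
 touch True [ 0.6492 -0.1023  0.0945] [1.1 0.1 4.4]
 t 24.2833
blue grip 0.0133
 width 0.013
 touch True [0.6621 0.1053 0.0945] [ 0.6 -0.3  3.8]
 t 32.4
green grip 0.0135
 width 0.0129
 touch True [0.606  0.2897 0.0945] [ 0.2 -0.3  4.4]
 t 39.5083
yellow lid-dish mm [ 1.3 -0.8] da 0.001 [118.5  99.3] plate z 0.0669 bar 0.0924 [-0.8 -0.3] t 41.0333
blue lid-dish mm [ 1.8 -0. ] da -0.001 [116.9  98.1] plate z 0.0669 bar 0.0924 [-0.7 -0.6] t 41.925
green lid-dish mm [ 0.5 -0.6] da -0.001 [115.7  97.5] plate z 0.0669 bar 0.0924 [-1.  -0.5] t 42.7667
```

View pics/done_all.png

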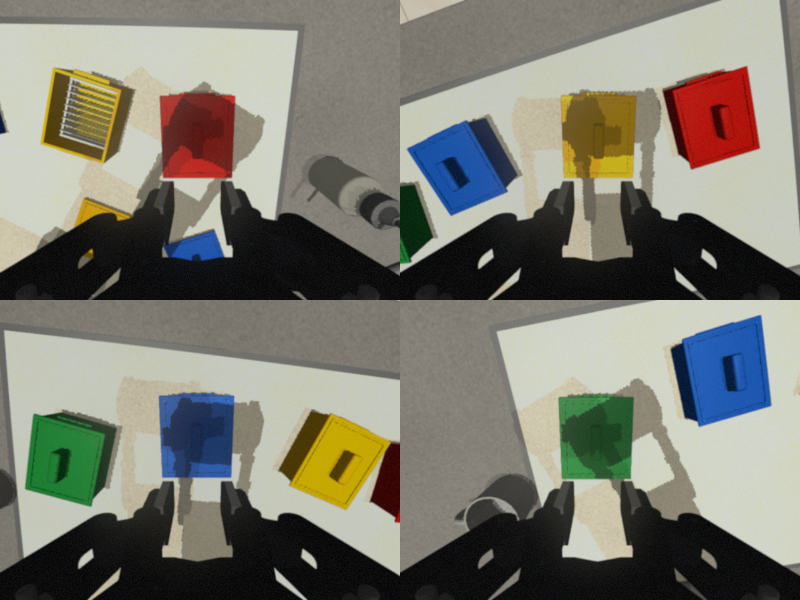

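View pics/scene1.png

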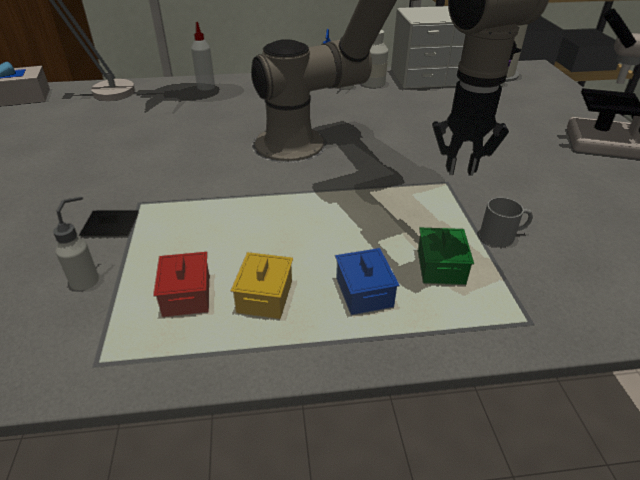

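Both pictures show every lid flat on the dish of its own colour: in the scene view red (183,283), yellow (263,285), blue (366,280) and green (445,255). The mug (502,222), the bottle (75,260) and the black lid are where they were. The arm is clear, so I hand in.

```bash
python3 -c "
from workcell import r
r.hold(0.5); r.finish_job(); print(r.read_state()['time_s'])"
```

```text
the job is handed in; nothing more can be done
the job is handed in; nothing more can be done
```

All four lids are on the dishes of their own colours, and I handed the job in at about 43 s of the 106 s allowed. `finish_job` gives no verdict, so success rests on my own checks.

- **What I did:** I found everything in the top and scene views, then measured each lid and dish with the wrist camera aligned to it. Each lid was gripped by its bar, lowered slowly until the tool felt the rim (about 4–5.5 N), and released there.
- **Last checks (wrist camera):**
  - **Centres:** within about 2 mm of each dish's position as measured before placing.
  - **Angles:** within 0.001 rad of the dish.
  - **Height:** all four plates at 66.9 mm, against 66 expected. The wrist depth reads about 0.9 mm high throughout.
  - **Other objects:** in the final scene picture the dishes, mug, wash bottle and black look-alike show no visible shift. I judged this by eye and did not re-measure them.
- **Disagreement:** the top and scene cameras differed by 6–9 mm in x. The wrist readings fell about midway between them, and I used those.

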